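# Clamp a control module in the board holder

### The arm

A 7-joint arm with a two-finger parallel gripper is mounted at the origin on the work surface. World frame = base frame: x ahead of the robot, y to its left, z up, the work surface at z = 0. Lengths are in mm, angles in rad, forces in N, time in s.
With the tool pointing down it reaches from about 400 to 875 mm from the base axis. Payload 19.3 kg.
Tool frame: the origin (TCP) lies on the centre line of the jaws, within the pads' length; the fingertips stand robot.finger_overhang ahead of it and the grasp point (between the pads) lies 2 mm behind it (robot.finger_overhang is the distance from the TCP to the fingertips, in mm); z points along the fingers, y is the direction in which the jaws open and shut (so a half turn about z gives the same grasp; the last joint's range is limited). The gripper opens to 85 mm and grips with 20 to 120 N. Pads are 22 mm wide; open, the fingers measure 114 mm over their backs; the gripper's body (76 mm by 85 mm) begins 54 mm behind the grasp point. The pads swing forward as they close: fully open they stand 13 mm farther back than shut.
Start: joints at [1.073, 0.521, -0.036, 1.599, 0.021, 1.021, -0.113], TCP at [259.266, -568.679, 248.291] pointing down, gripper open.
Joint ranges: [-2.91, 2.91], [-0.3, 2.13], [-1.5, 1.42], [0.17, 2.43], [-1.26, 4.41], [0.16, 1.93], [-2.52, 2.52]. Speed limits (rad/s): [1.89, 1.89, 2.39, 2.39, 3.01, 3.01, 3.01].

### API

Orientations are given as a rotation vector (axis times angle).
In Python, from station import robot gives the robot as it stands.
- The arm moves only by the tool arm_command, never from a script. Its argument "commands" is a list of rows, each a list of 7 numbers: the closure, from 0 (fully open) to 1 (shut), then the shift along the tool's x, y, z in mm, then the turn, a rotation vector about the tool's x, y, z in degrees. A call has 1 to 20 rows; each row shifts and turns the commanded pose from where the row before left it, along the tool's axes as they then stand; what a row does not reach is not made up. A row lasts 1/8 s, in which the tool goes at most 62.5 mm and 10.7 degrees, less where a joint would pass 70% of its speed; a pose out of reach is approached as far as the arm can. A call is refused whole if a number of a shift passes 62.5 or a number of a turn 10.7, either way. A call with a gripper value outside its range is refused whole. The fingers move at their own pace and stop on an object; "force" is the grip in N (left out, the last holds). Time passes only in rows, so rows that do not move let the fingers close. It gives the time, the measured TCP pose, the force and the opening at its end, in the units of the state.
- robot.read_state(): the state, without advancing time (a new reading comes with each control period).
- robot.read_camera(name): name is "scene" or "top" or "wrist"; returns the picture (384x512x3 uint8, red, green, blue); there is no depth.
- robot.camera_model(name): a dict with "intrinsics" (3x3 intrinsics, pixels), "R" (3x3) and "t" (3): a world point X has camera coordinates R X + t. Camera axes: x right, y down, z forward; pixel columns grow to the right and rows downward; lengths in mm; the calibration is good to about 2 mm. A picture is of the moment at which its call begins: read the wrist's pose just before it. camera_model takes no time and is no camera call; for the wrist camera it gives the pose at the moment of the call.
- robot.finish_job(): hands the job in, once; it reports no verdict.
The state is a dict: "time": time; "qpos": joint angles; "qd": joint speeds; "tau": joint torques, N m; "tcp_pos": TCP position; "tool_rot": TCP orientation; "contact_force": force on the tool from outside, world axes, zero at the start; "ft_torque": the same for the moment, N m; "opening": finger opening in mm.
Only numpy, scipy, OpenCV 4.12 (cv2) and the standard library are available. Lean on these libraries where they do the work, as an engineer would, in place of code of your own. Each camera call takes 0.05 s, during which the arm holds its last target. There are 200 camera calls.

### The job

Take the control module out of its leaning stand and stand it upright on its lower edge, fully down in the slot of the board holder. Then slide the holder's jaw along so that it pushes the module home against the end stop, until the jaw's sprung pad is clearly pushed in, about half way, and keeps the module clamped there once you let go; do it gently, without ramming the module, and leave the other things on the bench alone.

Things in the scene. Friction and masses are not known exactly. Their poses are not given: they have to be found in the camera images.
- module: Control module: green circuit board in a black carrier frame, a slab 10 mm thick (its x), 110 mm long (y), 100 mm high (z), 0.16 to 0.26 kg. Origin: centre of its lower edge. It starts in the stand, its z leaning 0.4 rad from vertical to the stand's +x (upper edge away from the robot). Grip its two faces (along x) near the upper edge. Either face may look either way in the holder.
- stand: Grey leaning stand, fixed, base 130 x 110 mm, origin underneath. Its slot runs along its y and leans 0.4 rad from vertical to its +x; slot floor 22 mm above the bench at the origin. Draw the module out along the lean. The wall under the module reaches 54 mm up it from its lower edge, the wall behind it 35 mm; above them its faces are free.
- holder: Board holder, fixed: aluminium bed 100 mm (x) by 370 mm (y), origin at the centre of its underside. A dark steel end stop (block 64 mm wide, top 95 mm above the bench) stands across the slot near the +y end. The stop's face, looking to -y, lies anywhere between y = 120 and 150 mm: it is set anew each time and not measured, so see it or feel it.
- slot (a point): Point on the floor of the holder's slot, 13 mm above the bench, at the holder's y = 33 mm, axes as the holder's. The straight slot runs along y, 12.5 mm wide, rims 35 mm above the bench (22 mm deep). With the module's centre put down here it is clear of both the stop and the jaw.
- jaw: Sliding jaw (steel carriage) of the holder, origin on the plane of the bench below its handle, axes as the holder's. It slides only along the holder's y: origin at y = -155 to -125 mm at the start, can go to -15 mm. It drags with about 10 N of friction and stays where it is left, holding its pad's push.
- jaw_handle (a point): Centre of the jaw's handle, a black upright bar 16 mm (x) by 24 mm (y), 100 mm above the bench, bar from 80 to 118 mm. Grip it across x from above.
- jaw_pad (a point): Middle of the face of the jaw's round rubber pad (28 mm diameter) when sprung out: 75 mm to +y of the jaw's origin, 65 mm above the bench; fixed to the carriage, it does not move with the pad. The pad sits on a spring plunger: gives from 2 N, plus 600 N/m, to 8 N fully in after 10 mm, then solid. Pushing the jaw takes about 10 N, and about 15 N in all with the pad half in.
- tray: Bystander: open blue plastic parts tray, 120 x 160 x 35 mm, origin under its centre.
- driver: Bystander: electric screwdriver lying on the bench, 36 mm thick and 240 mm long along its y, origin under its body.
- jar: Bystander: small jar, 48 mm diameter, 70 mm tall, origin under its centre.
There are look-alikes about, which are no part of the job. What is shaped like the module but brown or white is not meant.

How it is judged:
By the outcome, as a careful person would: the job done as asked, in the order asked, and still so for the second after the job is handed in, with the robot touching nothing.
It also fails if it takes over 61 s, if anything falls off the work surface, if the arm or the gripper's body presses on something with over 40 N, if the wrist force passes 120 N, or if a joint passes its speed limit or range.

## Working session

There is one attempt and no reset: what is moved stays moved. The work goes in short steps, Python scripts to look and compute and a tool call to move; the robot and the scene stay as the last step left them, time stands still between calls to the robot, and variables do not carry over. Pictures are saved under pics/ and viewed, about 8 in all and at most 12, crops included, and the job is handed in when it is done.

Besides the shell and the picture viewer there is one more tool, called as name(argument=value, ...) on one line, values as JSON. arm_command: Moves the arm, as the interface text tells. Its arguments: {"type":"object","properties":{"commands":{"type":"array","items":{"type":"array","items":{"type":"number"}}},"force":{"type":"number"}},"required":["commands"]}

```bash
ls; mkdir -p pics
python3 - <<'E'
from station import robot
import cv2,numpy as np
np.set_printoptions(precision=4,suppress=True)
print(robot.finger_overhang, robot.read_state())
for n in("scene","top"):
    cv2.imwrite(f"pics/{n}0.png",robot.read_camera(n)[:,:,::-1]); print(robot.camera_model(n))
E
```

```text
pics
17.0 {'time': 0.0, 'qpos': array([ 1.0728,  0.522 , -0.0363,  1.6   ,  0.0212,  1.0211, -0.1128]), 'qd': array([ 0.0019,  0.0021, -0.0018,  0.0009, -0.0008,  0.0005,  0.0002]), 'tau': array([  0.0003, -92.7112,   1.9797, -36.9925,   0.018 ,   0.0081,
         0.    ]), 'tcp_pos': array([ 259.1067, -568.4395,  247.7415]), 'tool_rot': array([-3.069 , -0.6665,  0.0005]), 'contact_force': array([-0.0049,  0.007 , -0.482 ]), 'ft_torque': array([-0.0253,  0.0401,  0.0529]), 'opening': 85.38767479367945}
{'intrinsics': array([[359.9831,   0.    , 255.4226],
       [  0.    , 359.9831, 189.7801],
       [  0.    ,   0.    ,   1.    ]]), 'R': array([[-0.587 ,  0.8095,  0.0018],
       [ 0.6703,  0.4873, -0.5597],
       [-0.454 , -0.3274, -0.8287]]), 't': array([ 417.0399, -251.6903, 1191.7714])}
{'intrinsics': array([[437.4803,   0.    , 249.9765],
       [  0.    , 437.4803, 193.486 ],
       [  0.    ,   0.    ,   1.    ]]), 'R': array([[-0.0034, -1.    , -0.0077],
       [-0.9985,  0.0038, -0.0537],
       [ 0.0538,  0.0075, -0.9985]]), 't': array([ -90.6313,  552.1099, 1320.626 ])}
```

```bash
cd pics; python3 -c "
import cv2
for n in ('scene','top'):
    cv2.imwrite(n+'0b.png',cv2.resize(cv2.imread(n+'0.png'),(800,600),interpolation=cv2.INTER_CUBIC))"
```

```text
(no output)
```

View pics/top0b.png

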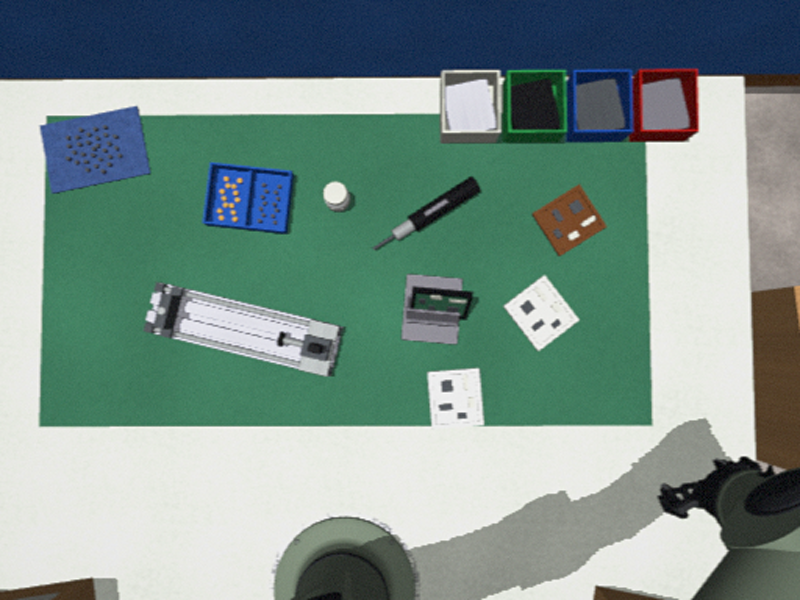

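View pics/scene0b.png

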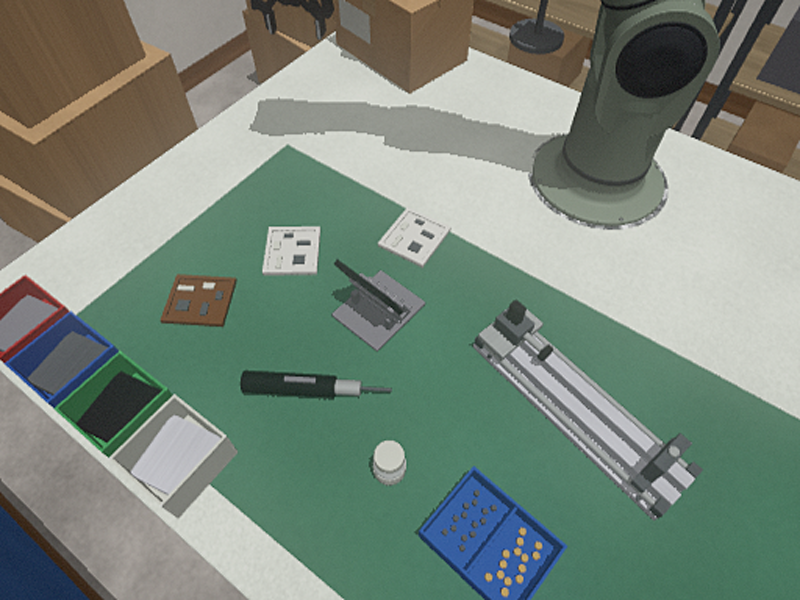

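The top view shows the holder at about (155,300)–(335,350), with its stop at the left and the jaw at the right. The stand with the green module is at about (433,310), leaning up-image (+x). Next I'll write helpers, make rough estimates and zoom in.

```bash
cat > h.py <<'E'
from station import robot
import cv2,numpy as np
from scipy.spatial.transform import Rotation as Ro
np.set_printoptions(precision=2,suppress=True)
def ray(cm,px,z):
    d=cm["R"].T@np.linalg.inv(cm["intrinsics"])@np.array([*px,1.]); c=-cm["R"].T@cm["t"]
    return c+d*(z-c[2])/d[2]
def proj(cm,X):
    p=(np.atleast_2d(X)@cm["R"].T+cm["t"])@cm["intrinsics"].T; return p[:,:2]/p[:,2:]
def pose():
    s=robot.read_state(); return s["tcp_pos"],Ro.from_rotvec(s["tool_rot"])
def rows(p1,R1,n,p0=None,R0=None):
    if p0 is None: p0,R0=pose()
    rv=(R0.inv()*R1).as_rotvec(); out=[]
    for i in range(n):
        Ri=R0*Ro.from_rotvec(rv*i/n)
        out.append(np.r_[Ri.inv().apply((np.array(p1)-p0)/n),np.degrees(rv/n)])
    return np.round(out,1).tolist()
def tool(zdir,ydir):
    z=np.array(zdir,float);z/=np.linalg.norm(z);y=np.array(ydir,float);y-=z*(y@z);y/=np.linalg.norm(y)
    return Ro.from_matrix(np.c_[np.cross(y,z),y,z])
E
python3 - <<'E'
from h import *
T=robot.camera_model("top"); S=robot.camera_model("scene"); W=robot.camera_model("wrist")
for n,p,z in(("stand",(433,310),0),("hR",(338,350),13),("hL",(155,305),35),("modtop",(442,297),115)): print(n,ray(T,np.array(p)/1.5625,z))
p,R=pose(); print("cam in tool",R.inv().apply(-W["R"].T@W["t"]-p), (W["R"]@R.as_matrix()), W["intrinsics"])
im=cv2.imread("pics/top0.png"); a=im[165:245,85:225]; b=im[165:225,245:315]
a=cv2.resize(a,None,fx=5,fy=5,interpolation=2); b=cv2.resize(b,None,fx=5,fy=5,interpolation=2)
cv2.imwrite("pics/z1.png",a[:, :])
E
```

```text
stand [ 537.08 -176.09    0.  ]
hR [459.18  10.23  13.  ]
hL [547.22 361.45  35.  ]
modtop [ 555.65 -186.22  115.  ]
cam in tool [  83.69   -0.59 -125.05] [[ 0.    1.   -0.  ]
 [-0.95  0.   -0.32]
 [-0.32  0.    0.95]] [[345.32   0.   256.72]
 [  0.   345.32 188.43]
 [  0.     0.     1.  ]]
```

Run:
```python
from h import *
R1=tool([0,0,-1],[1,0,0]); print(R1.as_matrix())
p,R=pose()
for r in rows([540,-140,300],R1,11): print(r)
h=tool([0,0,-1],[.97,-.243,0])
print()
for r in rows([490,215,380],h,8,np.array([540,-140,300]),R1): print(r)
```

```text
[[ 0.  1.  0.]
 [ 1.  0.  0.]
 [ 0.  0. -1.]]
[39.4, -24.9, -4.7, -0.0, -0.0, -6.0]
[41.8, -20.6, -4.7, -0.0, -0.0, -6.0]
[43.7, -16.2, -4.7, -0.0, -0.0, -6.0]
[45.1, -11.6, -4.7, -0.0, -0.0, -6.0]
[46.1, -6.8, -4.7, -0.0, -0.0, -6.0]
[46.5, -2.0, -4.7, -0.0, -0.0, -6.0]
[46.5, 2.8, -4.7, -0.0, -0.0, -6.0]
[45.9, 7.6, -4.7, -0.0, -0.0, -6.0]
[44.9, 12.4, -4.7, -0.0, -0.0, -6.0]
[43.4, 16.9, -4.7, -0.0, -0.0, -6.0]
[41.4, 21.4, -4.7, -0.0, -0.0, -6.0]

[44.4, -6.3, -10.0, 0.0, 0.0, 1.8]
[44.2, -7.6, -10.0, 0.0, 0.0, 1.8]
[43.9, -9.0, -10.0, 0.0, 0.0, 1.8]
[43.6, -10.3, -10.0, 0.0, 0.0, 1.8]
[43.3, -11.6, -10.0, 0.0, 0.0, 1.8]
[42.9, -13.0, -10.0, 0.0, 0.0, 1.8]
[42.5, -14.3, -10.0, 0.0, 0.0, 1.8]
[42.0, -15.6, -10.0, 0.0, 0.0, 1.8]
```

View pics/z1.png

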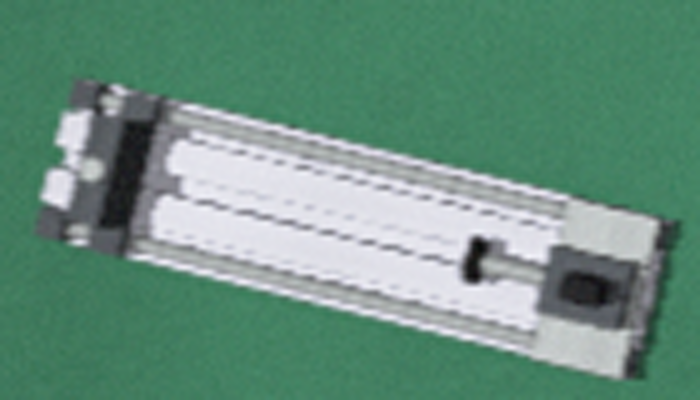

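The zoomed crop shows the stop face near crop x≈155, the pad at about (470,260) and the handle at about (590,288). Now I'll move to a wrist view of the stand.

arm_command(commands=[[0, 39.4, -24.9, -4.7, 0, 0, -6], [0, 41.8, -20.6, -4.7, 0, 0, -6], [0, 43.7, -16.2, -4.7, 0, 0, -6], [0, 45.1, -11.6, -4.7, 0, 0, -6], [0, 46.1, -6.8, -4.7, 0, 0, -6], [0, 46.5, -2, -4.7, 0, 0, -6], [0, 46.5, 2.8, -4.7, 0, 0, -6], [0, 45.9, 7.6, -4.7, 0, 0, -6], [0, 44.9, 12.4, -4.7, 0, 0, -6], [0, 43.4, 16.9, -4.7, 0, 0, -6], [0, 41.4, 21.4, -4.7, 0, 0, -6], [0, 0, 0, 0, 0, 0, 0], [0, 0, 0, 0, 0, 0, 0]])

```text
time: 1.72
tcp_pos: [538.1, -139.4, 299.6]
tool_rot: [-2.212, -2.23, 0.001]
contact_force: [-0.2, -0.1, -0.1]
opening: 85.9
```

```bash
cat > cap.py <<'E'
import sys,pickle
from h import *
n=sys.argv[1]; cm=robot.camera_model("wrist"); im=robot.read_camera("wrist")[:,:,::-1]
cv2.imwrite(f"pics/{n}.png",im); pickle.dump(cm,open(f"pics/{n}.pkl","wb"))
cv2.imwrite(f"pics/{n}v.png",cv2.resize(im,(800,600),interpolation=2))
s=robot.read_state(); print(s["time"],s["tcp_pos"],Ro.from_rotvec(s["tool_rot"]).as_matrix(),np.abs(s["qd"]).max(),s["qpos"],s["contact_force"])
E
python3 cap.py w1
```

```text
1.775 [ 537.95 -139.88  299.69] [[-0.01  1.   -0.  ]
 [ 1.    0.01 -0.  ]
 [-0.   -0.   -1.  ]] 0.010138795154713602 [ 0.48  0.39 -0.44  1.71  0.18  1.09 -0.02] [-0.2  -0.69 -0.03]
```

arm_command(commands=[[0, 44.4, -6.3, -10, 0, 0, 1.8], [0, 44.2, -7.6, -10, 0, 0, 1.8], [0, 43.9, -9, -10, 0, 0, 1.8], [0, 43.6, -10.3, -10, 0, 0, 1.8], [0, 43.3, -11.6, -10, 0, 0, 1.8], [0, 42.9, -13, -10, 0, 0, 1.8], [0, 42.5, -14.3, -10, 0, 0, 1.8], [0, 42, -15.6, -10, 0, 0, 1.8], [0, 0, 0, 0, 0, 0, 0], [0, 0, 0, 0, 0, 0, 0]])

```text
time: 3.02
tcp_pos: [486.3, 214.4, 379.7]
tool_rot: [2.475, 1.934, -0.001]
contact_force: [0.2, -1.7, 0.3]
opening: 85.3
```

```bash
python3 cap.py w2
```

```text
3.075 [486.44 214.13 379.69] [[ 0.24  0.97 -0.  ]
 [ 0.97 -0.24 -0.  ]
 [-0.   -0.   -1.  ]] 0.007021642708408185 [-0.08  0.29 -0.57  1.64  0.17  1.26 -0.93] [-0.51  0.13 -0.07]
```

View pics/w1v.png

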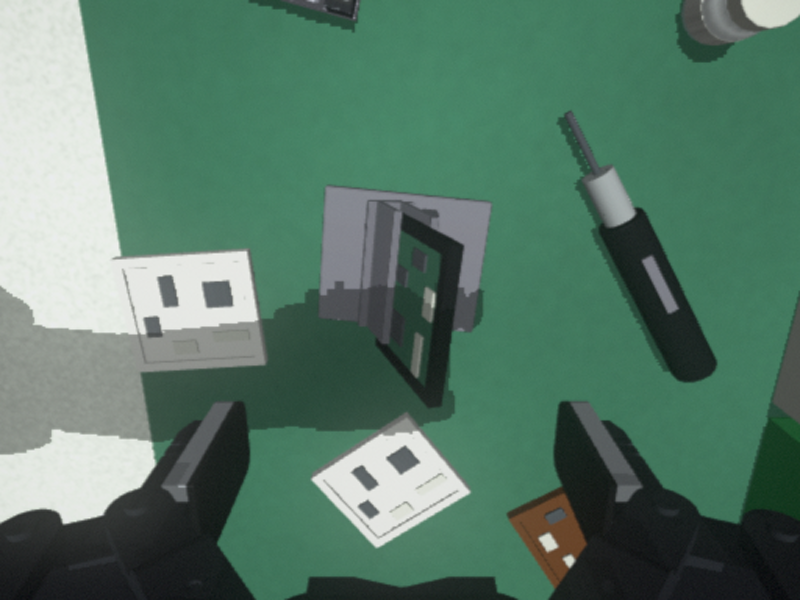

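View pics/w2v.png

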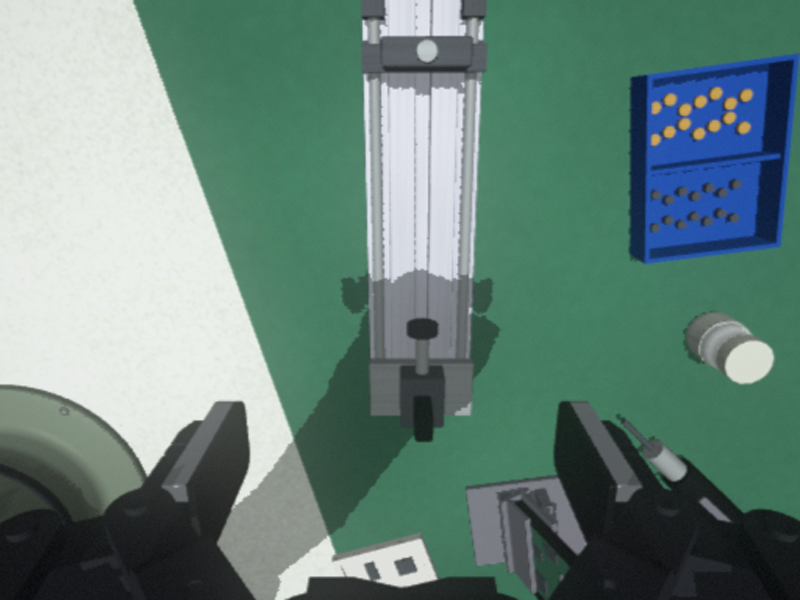

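w1 shows the stand's base corners at (327,186), (492,202), (319,318) and (472,331), and the module's upper corners at (463,243) and (440,406). w2 shows the stop front near row 72, the slot running at about col 425, the pad at (422,328) and the handle at (424,415). Next I'll fit both models and overlay them.

```bash
cat > fit.py <<'E'
from h import *
import pickle
from scipy.optimize import least_squares
c1=pickle.load(open("pics/w1.pkl","rb")); c2=pickle.load(open("pics/w2.pkl","rb")); T=robot.camera_model("top")
k=1.5625
def P(q): return Ro.from_euler("z",q[2]),np.array([q[0],q[1],0])
base=np.array([[-65,55],[65,55],[-65,-55],[65,-55]],float); pb=np.array([(327,186),(492,202),(319,318),(472,331)])/k
def mod(q,X):  # module frame -> world, q=[x,y,yaw,dslide]
    R,t=P(q); M=R*Ro.from_euler("y",.4); return M.apply(X)+R.apply([0,q[3],22])+t
# module -x face upper / +x face upper corners
mc=np.array([[5,55,100],[5,-55,100],[-5,-55,0]],float); pm=np.array([(463,243),(441,406),(377,345)])/k
def f(v):
    R,t=P(v); b=R.apply(np.c_[base,np.full(4,v[3])])+t
    return (proj(c1,b)-pb).ravel()
s=least_squares(f,[537,-176,-.05,8]);print("stand",s.x,f(s.x))
g=lambda v:(proj(c1,mod(v,mc))-pm).ravel()
m=least_squares(g,[537,-176,-.05,0],x_scale=[1,1,.01,1]) if 0 else least_squares(lambda v:g([*v,0]),[537,-176,-.05]);print("module(stand frame eq)",m.x,g([*m.x,0]))
for n,p,z in(("L",(96.4,196.8),30),("R",(216.2,224.8),30)): print(n,ray(T,p,z))
for n,p,z in(("slot top",(426,100),35),("slot low",(423,290),35),("pad",(422,328),65),("handle top near?",(424,400),118),("stop top front",(426,72),95),("stopbase",(426,72),35)): print(n,ray(c2,np.array(p)/k,z))
np.save("m.npy",m.x)
im=cv2.imread("pics/w1.png")[110:270,190:320]; im=cv2.resize(im,None,fx=3.5,fy=3.5,interpolation=2)
X=np.array([[a,b,c] for a in(-5,5) for b in(-55,55) for c in(0,100)],float)
for u in (proj(c1,mod([*m.x,0],X))-[190,110])*3.5: cv2.circle(im,tuple(int(i) for i in u),4,(0,0,255),1)
i2=cv2.resize(cv2.imread("pics/w2.png")[20:300,225:320],None,fx=2,fy=2,interpolation=2)
o=np.zeros((560,460+190,3),np.uint8);o[:560,:455]=im[:560];o[:560,460:]=i2;cv2.imwrite("pics/o1.png",o)
E
python3 fit.py
```

```text
stand [ 539.67 -172.74   -0.09    1.01] [-0.43  0.    0.    0.24  0.27 -0.41  0.2   0.16]
module(stand frame eq) [ 526.96 -181.67   -0.08] [-0.05  0.29  0.88 -0.17 -1.01 -0.18]
L [542.67 371.64  30.  ]
R [457.05   9.15  30.  ]
slot top [528.28 297.86  35.  ]
slot low [488.4  138.65  35.  ]
pad [480.61 114.57  65.  ]
handle top near? [470.79  74.53 118.  ]
stop top front [529.65 315.73  95.  ]
stopbase [533.09 318.55  35.  ]
```

View pics/o1.png

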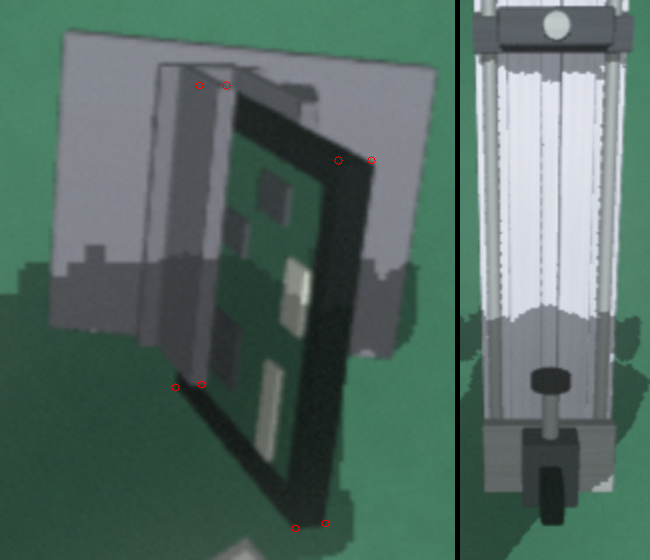

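```bash
cat > f2.py <<'E'
from h import *
import pickle
c1=pickle.load(open("pics/w1.pkl","rb"));k=1.5625
a,b=[ray(c1,np.array(p)/k,112.2) for p in((463,243),(440,406))]
print(a,b,np.linalg.norm(a-b)); yaw=np.arctan2(-(a-b)[0],(a-b)[1]); print("yaw",yaw)
c=(a+b)/2; R=Ro.from_euler("z",yaw); o=c-R.apply([43.5,0,0]); print("stand origin est",o)
for zb in (1,6,10):
    q=[ray(c1,np.array(p)/k,zb) for p in((327,186),(492,202),(319,318),(472,331))]
    print(zb,np.mean(q,0),np.linalg.norm(q[0]-q[1]),np.linalg.norm(q[2]-q[3]),np.linalg.norm(q[0]-q[2]),np.linalg.norm(q[1]-q[3]))
E
python3 f2.py
```

```text
[ 574.68 -129.93  112.2 ] [ 564.55 -240.06  112.2 ] 110.59908373765764
yaw -0.09170892377312652
stand origin est [ 526.3  -181.01  112.2 ]
1 [ 539.63 -172.76    1.  ] 129.43682609149798 130.0353824482383 110.66841899896347 110.09064222731828
6 [ 539.6  -171.37    6.  ] 127.90932295287566 128.50081565747638 109.36240460976798 108.79144626730373
10 [ 539.58 -170.25   10.  ] 126.68732044197782 127.27316222486691 108.31759309841159 107.75208949929214
```

Run:
```python
from h import *
import pickle
im=cv2.cvtColor(cv2.imread("pics/w2.png"),cv2.COLOR_BGR2GRAY).astype(int)
for r in range(60,200,14): print(r,np.round(im[r-2:r+3,258:290].mean(0)).astype(int))
o=np.array([526.3,-181.0,22]);yaw=-.0917
M=Ro.from_euler("z",yaw)*Ro.from_euler("y",.4)
R=tool(M.apply([0,0,-1]),M.apply([1,0,0]))
for r in rows(o+M.apply([0,0,155]),R,11): print(r)
print(rows(o+M.apply([0,0,85]),R,3,o+M.apply([0,0,155]),R))
```

```text
60 [228 227 224 224 225 226 224 191 179 177 181 190 174 174 179 176 158 128
 198 226 228 228 227 224 224 226 227 228 226 224 223 224]
74 [228 227 226 226 228 227 224 195 217 226 227 228 228 226 228 226 202 162
 211 227 229 228 226 225 226 227 228 228 226 225 226 226]
88 [228 226 226 227 227 226 223 189 212 223 226 226 225 226 227 223 179 165
 217 228 228 227 225 225 225 226 227 227 225 226 226 226]
102 [226 225 225 226 227 224 221 184 207 220 223 224 223 223 225 221 167 185
 222 227 226 225 223 224 224 225 225 224 224 225 226 224]
116 [223 222 223 225 225 223 220 182 204 219 222 223 222 223 225 221 162 190
 219 224 224 223 222 222 222 223 223 223 224 224 224 222]
130 [220 221 222 223 223 221 218 180 205 218 222 223 223 224 225 221 160 190
 217 222 222 221 220 221 220 220 220 220 222 222 221 220]
144 [219 219 221 222 220 220 214 176 205 219 223 224 224 225 225 202 156 198
 219 221 220 219 219 217 218 219 218 220 221 220 218 216]
158 [218 218 220 220 219 218 213 187 208 218 222 223 223 224 222 178 161 207
 220 220 220 219 217 217 218 217 218 220 219 217 218 212]
172 [216 215 207 202 200 198 185 152 162 179 185 176 173 183 186 159 182 214
 218 219 220 219 216 217 218 218 218 219 216 215 217 196]
186 [132 132 132 131 130 130 129 120 127 130 133 134 132 133 130 111 122 132
 133 133 134 133 131 131 132 132 132 131 129 130 129 123]
[-33.1, 17.6, 19.6, 2.1, -0.2, -0.8]
[-33.3, 17.9, 19.0, 2.1, -0.2, -0.8]
[-33.5, 18.1, 18.4, 2.1, -0.2, -0.8]
[-33.7, 18.3, 17.9, 2.1, -0.2, -0.8]
[-33.9, 18.5, 17.3, 2.1, -0.2, -0.8]
[-34.1, 18.6, 16.7, 2.1, -0.2, -0.8]
[-34.3, 18.8, 16.1, 2.1, -0.2, -0.8]
[-34.6, 18.9, 15.5, 2.1, -0.2, -0.8]
[-34.8, 18.9, 15.0, 2.1, -0.2, -0.8]
[-35.0, 19.0, 14.4, 2.1, -0.2, -0.8]
[-35.2, 19.0, 13.8, 2.1, -0.2, -0.8]
[[0.0, 0.0, 23.3, 0.0, 0.0, 0.0], [0.0, 0.0, 23.3, 0.0, 0.0, 0.0], [0.0, 0.0, 23.3, 0.0, 0.0, 0.0]]
```

arm_command(commands=[[0, -33.1, 17.6, 19.6, 2.1, -0.2, -0.8], [0, -33.3, 17.9, 19, 2.1, -0.2, -0.8], [0, -33.5, 18.1, 18.4, 2.1, -0.2, -0.8], [0, -33.7, 18.3, 17.9, 2.1, -0.2, -0.8], [0, -33.9, 18.5, 17.3, 2.1, -0.2, -0.8], [0, -34.1, 18.6, 16.7, 2.1, -0.2, -0.8], [0, -34.3, 18.8, 16.1, 2.1, -0.2, -0.8], [0, -34.6, 18.9, 15.5, 2.1, -0.2, -0.8], [0, -34.8, 18.9, 15, 2.1, -0.2, -0.8], [0, -35, 19, 14.4, 2.1, -0.2, -0.8], [0, -35.2, 19, 13.8, 2.1, -0.2, -0.8], [0, 0, 0, 0, 0, 0, 0], [0, 0, 0, 0, 0, 0, 0]])

```text
time: 4.7
tcp_pos: [586.6, -185.6, 165.7]
tool_rot: [-2.08, -1.905, 0.398]
contact_force: [-0.6, 0.2, -0.2]
opening: 85.2
```

```bash
python3 cap.py w3
python3 - <<'E'
from h import *
import pickle
c=pickle.load(open("pics/w3.pkl","rb"))
o=np.array([526.3,-181.0,22]);yaw=-.0917
M=Ro.from_euler("z",yaw)*Ro.from_euler("y",.4)
im=cv2.resize(cv2.imread("pics/w3.png"),(800,600),interpolation=2)
X=np.array([[a,b,c] for a in(-5,5) for b in(-55,55) for c in(0,100)],float)
for u in proj(c,M.apply(X)+o)*1.5625: cv2.circle(im,tuple(int(i) for i in u),5,(0,0,255),1)
cv2.imwrite("pics/w3o.png",im)
E
```

```text
4.75 [ 586.83 -185.02  166.19] [[ 0.09  0.92 -0.39]
 [ 1.   -0.08  0.03]
 [-0.01 -0.39 -0.92]] 0.012703286881763946 [ 0.4   0.83 -0.39  1.34  0.29  1.44 -0.11] [-0.36 -0.28  0.45]
```

View pics/w3o.png

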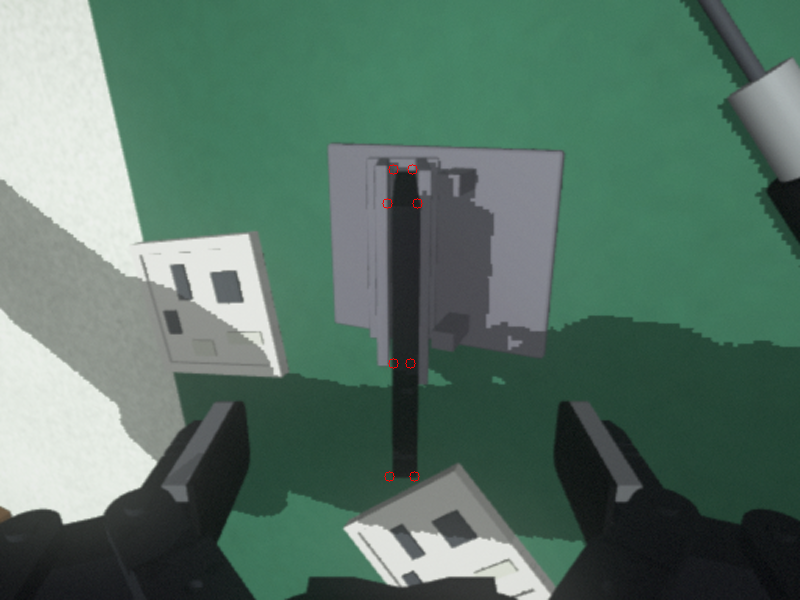

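The overlay on w3 fits within about 1 mm: the model corners sit at the module's upper edge ends, (402,204) and (404,476). I'll descend, grip and draw out along the lean.

arm_command(commands=[[0, 0, 0.4, 20, 0, 0, 0], [0, 0, 0.3, 20, 0, 0, 0], [0, 0, 0, 20, 0, 0, 0], [0, 0, 0, 10, 0, 0, 0], [0.5, 0, 0, 0, 0, 0, 0], [0.75, 0, 0, 0, 0, 0, 0], [1, 0, 0, 0, 0, 0, 0], [1, 0, 0, 0, 0, 0, 0], [1, 0, 0, 0, 0, 0, 0], [1, 0, 0, 0, 0, 0, 0], [1, 0, 0, 0, 0, 0, 0], [1, 0, 0, 0, 0, 0, 0]], force=40)

```text
time: 6.25
tcp_pos: [560.6, -183.2, 101.5]
tool_rot: [-2.08, -1.907, 0.398]
contact_force: [3.9, 0.2, 4.8]
opening: 9.5
```

```bash
python3 -c "
from h import *
p,R=pose();print(p,R.as_matrix());o=np.array([526.3,-181.0,22]);M=Ro.from_euler('z',-.0917)*Ro.from_euler('y',.4)
print('TCP in module frame',M.inv().apply(p-o))"
```

```text
[ 560.61 -183.19  101.49] [[ 0.09  0.92 -0.39]
 [ 1.   -0.08  0.03]
 [-0.01 -0.39 -0.92]]
TCP in module frame [ 0.7   0.96 86.6 ]
```

```bash
cat > hol.py <<'E'
from h import *
import pickle
c2=pickle.load(open("pics/w2.pkl","rb"))
a=ray(c2,(270.05,74),35); b=ray(c2,(269.7,151),35); d=(a-b)[:2]; 
yaw=np.arctan2(-d[0],d[1]); H=Ro.from_euler("z",yaw)
# long baseline from top image ends for comparison
e=np.array([542.67-457.05,371.64-9.15]); print("yaw slot",yaw,"yaw ends",np.arctan2(-e[0],e[1]))
ctr=np.array([499.9,190.4]); xh=H.apply([1,0,0])[:2]; yh=H.apply([0,1,0])[:2]
off=(a[:2]-ctr)@xh; org=ctr+off*xh; print("holder origin",org,off)
E
python3 - <<'E'
from hol import *
for p,z in(((426,72),95),((426,76),35),((422,328),65),((424,400),118),((424,415),100)): 
    q=ray(c2,np.array(p)/1.5625,z); print(p,z,H.inv().apply(q-np.r_[org,0]))
slot=np.r_[org,0]+H.apply([0,33,0]); print(slot)
R1=tool([0,0,-1],H.apply([1,0,0]))
p0,R0=pose(); p0=p0+R0.apply([0,0,-80]); 
for r in rows(slot+[0,0,240],R1,10,p0,R0): print(r)
E
```

```text
yaw slot -0.2358750144314918 yaw ends -0.23194849373215065
holder origin [499.14 190.58] -0.778298770474261
(426, 72) 95 [  0.42 128.81  95.  ]
(426, 76) 35 [  3.12 129.37  35.  ]
(422, 328) 65 [ -0.25 -78.24  65.  ]
(424, 400) 118 [  -0.45 -119.47  118.  ]
(424, 415) 100 [   0.45 -144.51  100.  ]
[506.86 222.67   0.  ]
[39.9, -13.7, -1.5, -2.3, 0.2, 0.8]
[39.7, -14.2, -1.9, -2.3, 0.2, 0.8]
[39.5, -14.7, -2.4, -2.3, 0.2, 0.8]
[39.3, -15.1, -2.8, -2.3, 0.2, 0.8]
[39.1, -15.6, -3.3, -2.3, 0.2, 0.8]
[38.8, -16.0, -3.8, -2.3, 0.2, 0.8]
[38.6, -16.4, -4.3, -2.3, 0.2, 0.8]
[38.4, -16.8, -4.8, -2.3, 0.2, 0.8]
[38.2, -17.2, -5.4, -2.3, 0.2, 0.8]
[37.9, -17.5, -5.9, -2.3, 0.2, 0.8]
```

arm_command(commands=[[1, 0, 0, -6, 0, 0, 0], [1, 0, 0, -14, 0, 0, 0], [1, 0, 0, -20, 0, 0, 0], [1, 0, 0, -20, 0, 0, 0], [1, 0, 0, -20, 0, 0, 0]])

```text
time: 6.88
tcp_pos: [592.1, -185.3, 176.1]
tool_rot: [-2.079, -1.907, 0.398]
contact_force: [-0.3, 0.1, -2.2]
opening: 8.8
```

arm_command(commands=[[1, 39.9, -13.7, -1.5, -2.3, 0.2, 0.8], [1, 39.7, -14.2, -1.9, -2.3, 0.2, 0.8], [1, 39.5, -14.7, -2.4, -2.3, 0.2, 0.8], [1, 39.3, -15.1, -2.8, -2.3, 0.2, 0.8], [1, 39.1, -15.6, -3.3, -2.3, 0.2, 0.8], [1, 38.8, -16, -3.8, -2.3, 0.2, 0.8], [1, 38.6, -16.4, -4.3, -2.3, 0.2, 0.8], [1, 38.4, -16.8, -4.8, -2.3, 0.2, 0.8], [1, 38.2, -17.2, -5.4, -2.3, 0.2, 0.8], [1, 37.9, -17.5, -5.9, -2.3, 0.2, 0.8], [1, 0, 0, 0, 0, 0, 0], [1, 0, 0, 40, 0, 0, 0], [1, 0, 0, 40, 0, 0, 0], [1, 0, 0, 8, 0, 0, 0], [1, 0, 0, 0, 0, 0, 0], [1, 0, 0, 0, 0, 0, 0]])

```text
time: 8.88
tcp_pos: [505.8, 222.6, 153.3]
tool_rot: [-2.46, -1.953, -0.0]
contact_force: [-0.1, 0.5, -1.8]
opening: 9.5
```

```bash
python3 cap.py w4
python3 - <<'E'
from hol import *
p,R=pose(); O=np.r_[org,0]
print("tcp in holder",H.inv().apply(p-O)); print((H.inv()*R).as_matrix())
c=pickle.load(open("pics/w4.pkl","rb"))
# overlay: slot rims from model; module corners from tool pose
im=cv2.imread("pics/w4.png"); k=4
x0,y0=190,20
im=cv2.resize(im[y0:y0+150,x0:x0+130],None,fx=k,fy=k,interpolation=2)
B=R*Ro.from_matrix([[0,1,0],[1,0,0],[0,0,-1]])
X=np.array([[a,b,cc] for a in(-5,5) for b in(55,) for cc in(0,100)],float)-[0.,0.96,86.6]
for u in (proj(c,B.apply(X)+p)-[x0,y0])*k: cv2.circle(im,tuple(int(i) for i in u),5,(0,0,255),1)
for a in(-6.25,6.25):
    u=(proj(c,H.apply([[a,60,35],[a,125,35]])+O)-[x0,y0])*k; cv2.line(im,*[tuple(int(i) for i in q) for q in u],(255,0,0),1)
cv2.imwrite("pics/w4o.png",im)
E
```

```text
8.925 [505.7  222.65 153.26] [[ 0.23  0.97 -0.  ]
 [ 0.97 -0.23  0.  ]
 [ 0.   -0.   -1.  ]] 0.008074860233135646 [-0.2   0.56 -0.45  1.86  0.33  0.79 -1.05] [-0.21 -0.72 -1.9 ]
yaw slot -0.2358750144314918 yaw ends -0.23194849373215065
holder origin [499.14 190.58] -0.778298770474261
tcp in holder [ -1.12  32.71 153.26]
[[-0.01  1.   -0.  ]
 [ 1.    0.01  0.  ]
 [ 0.   -0.   -1.  ]]
```

View pics/w4o.png

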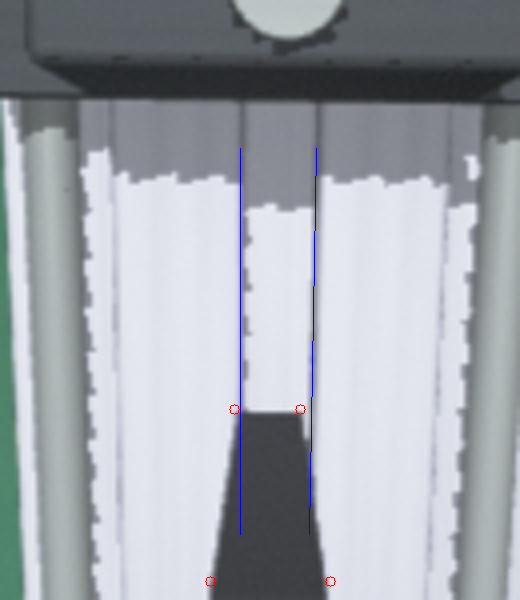

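w4 shows the module's lower end at about cols 237–301 (row 410), between slot lines at 241 and 318. It needs about +1 mm along tool y and a small turn.

arm_command(commands=[[1, 0, 0.5, 10, 0, 0, 0.3], [1, 0, 0.5, 10, 0, 0, 0], [1, 0, 0, 8, 0, 0, 0], [1, 0, 0, 4, 0, 0, 0], [1, 0, 0, 3, 0, 0, 0], [1, 0, 0, 3, 0, 0, 0], [1, 0, 0, 0, 0, 0, 0]])

```text
time: 9.8
tcp_pos: [505.9, 222.2, 113.8]
tool_rot: [-2.464, -1.947, 0.003]
contact_force: [0.1, 0.5, -2.4]
opening: 9.2
```

Run:
```python
from hol import *
p,R=pose(); s=robot.read_state(); print(H.inv().apply(p-np.r_[org,0]),(H.inv()*R).as_matrix()[0,0],H.inv().apply(s["contact_force"]),s["ft_torque"])
```

```text
yaw slot -0.2358750144314918 yaw ends -0.23194849373215065
holder origin [499.14 190.58] -0.778298770474261
[ -0.86  32.29 113.76] -0.0024812948780273125 [-0.03  0.48 -2.41] [-0.03  0.02 -0.05]
```

It's in the slot (lower edge at about 27 mm) with no contact load. Going on down gently.

arm_command(commands=[[1, 0, 0, 3, 0, 0, 0], [1, 0, 0, 3, 0, 0, 0], [1, 0, 0, 3, 0, 0, 0], [1, 0, 0, 2, 0, 0, 0], [1, 0, 0, 1, 0, 0, 0], [1, 0, 0, 0, 0, 0, 0]])

```text
time: 10.55
tcp_pos: [505.9, 222.3, 101.8]
tool_rot: [-2.464, -1.947, 0.003]
contact_force: [0.0, 0.4, -1.9]
opening: 9.4
```

arm_command(commands=[[1, 0, 0, 1, 0, 0, 0], [1, 0, 0, 0.7, 0, 0, 0], [1, 0, 0, 0, 0, 0, 0]])

```text
time: 10.92
tcp_pos: [505.9, 222.3, 100.2]
tool_rot: [-2.464, -1.947, 0.002]
contact_force: [0.6, -0.3, -0.9]
opening: 9.5
```

arm_command(commands=[[1, 0, 0, 0.7, 0, 0, 0], [1, 0, 0, 0.5, 0, 0, 0], [1, 0, 0, 0, 0, 0, 0]])

```text
time: 11.3
tcp_pos: [506.3, 222.8, 99.8]
tool_rot: [-2.464, -1.947, 0.0]
contact_force: [-1.9, 0.7, 14.4]
opening: 9.3
```

Floor contact is felt at TCP z≈99.9, where 99.6 was expected. Release, lift, and move over the handle.

arm_command(commands=[[1, 0, 0, -0.6, 0, 0, 0], [0.7, 0, 0, 0, 0, 0, 0], [0.3, 0, 0, 0, 0, 0, 0], [0, 0, 0, 0, 0, 0, 0], [0, 0, 0, 0, 0, 0, 0], [0, 0, 0, -20, 0, 0, 0], [0, 0, 0, -35, 0, 0, 0], [0, 0, 0, -30, 0, 0, 0], [0, -45, 0, 0, 0, 0, 0], [0, -45, 0, 0, 0, 0, 0], [0, -45, 0, 0, 0, 0, 0], [0, -45, 0, 0, 0, 0, 0], [0, 0, 0, 0, 0, 0, 0], [0, 0, 0, 0, 0, 0, 0]])

```text
time: 13.05
tcp_pos: [464.6, 47.5, 184.8]
tool_rot: [-2.464, -1.947, 0.002]
contact_force: [0.6, 0.6, -0.8]
opening: 85.2
```

```bash
python3 cap.py w5
python3 - <<'E'
from hol import *
p,R=pose(); O=np.r_[org,0]
print("tcp in holder",H.inv().apply(p-O), (H.inv()*R).as_matrix()[0,0])
c=pickle.load(open("pics/w5.pkl","rb"))
im=cv2.imread("pics/w5v.png")
X=[[a,-153+b,z] for a in(-8,8) for b in(-12,12) for z in (118,)]+[[a,33+b,113] for a in(-5,5) for b in(-55,55)]+[[0,-78,65]]
for u in proj(c,H.apply(X)+O)*1.5625: cv2.circle(im,tuple(int(i) for i in u),5,(0,0,255),1)
cv2.imwrite("pics/w5o.png",im)
E
```

```text
13.1 [464.67  47.93 184.79] [[ 0.23  0.97 -0.  ]
 [ 0.97 -0.23  0.  ]
 [-0.   -0.   -1.  ]] 0.010317947126670262 [ 0.15  0.4  -0.47  2.05  0.26  0.76 -0.72] [ 0.19  0.29 -1.  ]
yaw slot -0.2358750144314918 yaw ends -0.23194849373215065
holder origin [499.14 190.58] -0.778298770474261
tcp in holder [  -0.19 -146.76  184.79] -0.00326408304893514
```

View pics/w5o.png

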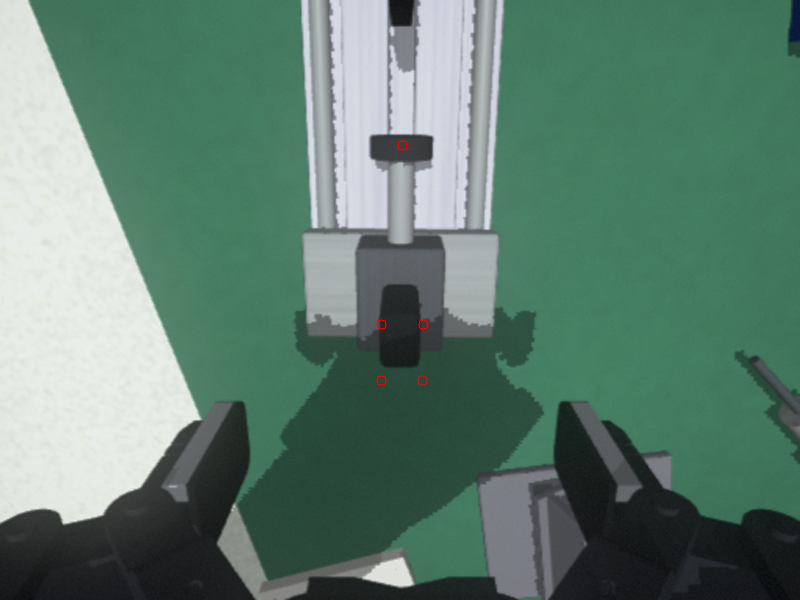

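w5 shows the handle top at about (400,336), which puts the jaw at y≈-146.5, directly under the TCP. Grip it.

arm_command(commands=[[0, 0, -0.3, 25, 0, 0, 0], [0, 0, -0.3, 25, 0, 0, 0], [0, 0, 0, 20, 0, 0, 0], [0, 0, 0, 12, 0, 0, 0], [0.5, 0, 0, 0, 0, 0, 0], [1, 0, 0, 0, 0, 0, 0], [1, 0, 0, 0, 0, 0, 0], [1, 0, 0, 0, 0, 0, 0], [1, 0, 0, 0, 0, 0, 0], [1, 0, 0, 0, 0, 0, 0], [1, 0, 0, 0, 0, 0, 0]], force=50)

```text
time: 14.48
tcp_pos: [463.7, 47.2, 103.2]
tool_rot: [-2.465, -1.947, 0.002]
contact_force: [-4.5, 1.2, 11.3]
opening: 15.7
```

```bash
cat > st.py <<'E'
from hol import *
p,R=pose(); s=robot.read_state(); print(s["time"],H.inv().apply(p-np.r_[org,0]),(H.inv()*R).as_matrix()[0],"F",H.inv().apply(s["contact_force"]),s["ft_torque"],s["opening"])
E
python3 st.py|tail -1
```

```text
14.475 [  -0.94 -147.67  103.22] [-0.  1. -0.] F [-4.64  0.07 11.32] [ 0.    0.61 -0.31] 15.705430579830807
```

Gripped, with an opening of 15.7 mm (the bar is 16 mm). I'll push the jaw in stages.

arm_command(commands=[[1, 2, 0, -0.4, 0, 0, 0], [1, 5, 0, 0, 0, 0, 0], [1, 8, 0, 0, 0, 0, 0], [1, 8, 0, 0, 0, 0, 0], [1, 8, 0, 0, 0, 0, 0], [1, 5, 0, 0, 0, 0, 0], [1, 3, 0, 0, 0, 0, 0], [1, 2, 0, 0, 0, 0, 0]])

```text
time: 15.48
tcp_pos: [473.1, 85.6, 103.3]
tool_rot: [2.466, 1.945, -0.005]
contact_force: [-1.2, -10.0, 3.8]
opening: 15.5
```

```bash
python3 st.py|tail -1
```

```text
15.475 [  -0.79 -108.14  103.27] [-0.  1. -0.] F [  1.17 -10.04   3.84] [-1.98  0.03 -0.19] 15.473344848891948
```

arm_command(commands=[[1, 2, 0, 0, 0, 0, 0], [1, 2, 0, 0, 0, 0, 0], [1, 2, 0, 0, 0, 0, 0], [1, 2, 0, 0, 0, 0, 0], [1, 2, 0, 0, 0, 0, 0], [1, 3, 0, 0, 0, 0, 0], [1, 3, 0, 0, 0, 0, 0], [1, 3, 0, 0, 0, 0, 0]])

```text
time: 16.48
tcp_pos: [477.6, 103.8, 103.3]
tool_rot: [2.466, 1.945, -0.005]
contact_force: [0.4, -11.0, 4.3]
opening: 15.2
```

```bash
python3 st.py|tail -1
```

```text
16.475 [ -0.68 -89.42 103.28] [-0.  1. -0.] F [  2.96 -10.64   4.33] [-2.2  -0.07 -0.13] 15.215828280822182
```

arm_command(commands=[[1, 3, 0, 0, 0, 0, 0], [1, 3, 0, 0, 0, 0, 0], [1, 3, 0, 0, 0, 0, 0], [1, 3, 0, 0, 0, 0, 0], [1, 3, 0, 0, 0, 0, 0], [1, 3, 0, 0, 0, 0, 0], [1, 2, 0, 0, 0, 0, 0], [1, 2, 0, 0, 0, 0, 0], [1, 1, 0, 0, 0, 0, 0]])

```text
time: 17.6
tcp_pos: [483.0, 126.1, 103.3]
tool_rot: [2.466, 1.945, -0.005]
contact_force: [0.6, -11.3, 6.2]
opening: 15.6
```

```bash
python3 cap.py w6|tail -1; python3 st.py|tail -1
```

```text
[-0.   -0.   -1.  ]] 0.0034895334172783564 [-0.08  0.57 -0.39  2.03  0.37  0.62 -0.96] [ -0.05 -10.94   4.31]
17.65 [ -0.6  -66.34 103.29] [-0.  1. -0.] F [  2.51 -10.65   4.31] [-2.1  -0.25 -0.18] 15.128433759314367
```

arm_command(commands=[[1, 1, 0, 0, 0, 0, 0], [1, 1, 0, 0, 0, 0, 0], [1, 1, 0, 0, 0, 0, 0]])

```text
time: 18.02
tcp_pos: [483.7, 129.0, 103.3]
tool_rot: [2.466, 1.945, -0.005]
contact_force: [-0.6, -11.4, 5.8]
opening: 15.3
```

```bash
python3 st.py|tail -1
```

```text
18.025 [ -0.6  -63.52 103.27] [-0.  1. -0.] F [  2.08 -11.18   5.83] [-2.24 -0.18 -0.15] 15.329512901554715
```

View pics/w6v.png

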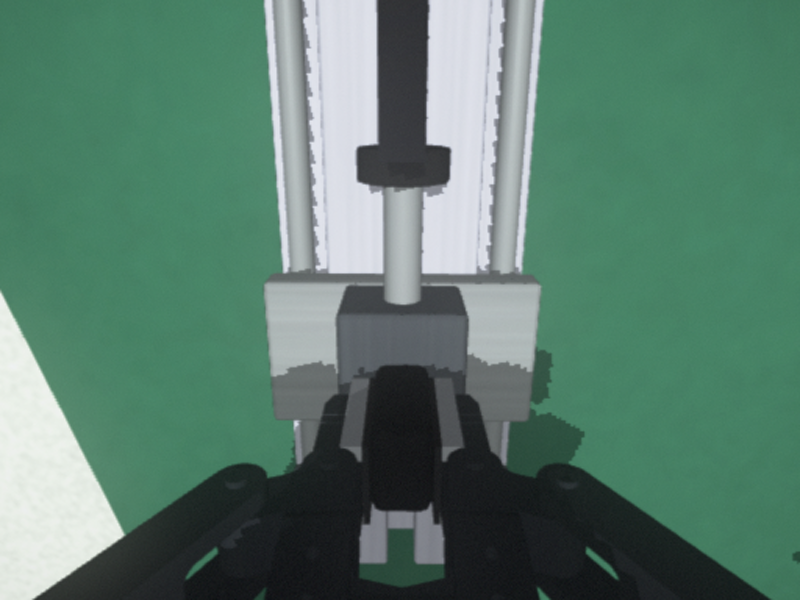

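w6 shows the pad (403,165) touching the module's end squarely and the plunger still fully out. The stop isn't reached yet. Continuing slowly.

arm_command(commands=[[1, 1, 0, 0, 0, 0, 0], [1, 1, 0, 0, 0, 0, 0], [1, 1, 0, 0, 0, 0, 0], [1, 1, 0, 0, 0, 0, 0]])

```text
time: 18.52
tcp_pos: [484.7, 132.8, 103.3]
tool_rot: [2.466, 1.945, -0.005]
contact_force: [-0.1, -11.6, 5.3]
opening: 15.3
```

```bash
cat >> cap.py <<'E'
ref=cv2.imread("pics/w6.png",0); g=cv2.imread(f"pics/{n}.png",0)
t=ref[104:122,226:292]; m=cv2.matchTemplate(g[70:160,216:302],t,5); l=cv2.minMaxLoc(m); print("pad shift rows",l[3][1]+70-104,l[1], m[l[3][1]-1:l[3][1]+2,l[3][0]])
E
python3 st.py|tail -1; python3 cap.py w7|tail -1
```

```text
18.525 [ -0.58 -59.55 103.26] [-0.  1. -0.] F [  2.61 -11.32   5.34] [-2.23 -0.17 -0.16] 15.251862947483955
pad shift rows 0 0.9817171692848206 [0.96 0.98 0.95]
```

arm_command(commands=[[1, 1, 0, 0, 0, 0, 0], [1, 1, 0, 0, 0, 0, 0], [1, 1, 0, 0, 0, 0, 0]])

```text
time: 18.95
tcp_pos: [485.4, 135.8, 103.3]
tool_rot: [2.466, 1.945, -0.005]
contact_force: [-0.0, -11.7, 3.8]
opening: 15.5
```

```bash
python3 st.py|tail -1; python3 cap.py w8|tail -1
```

```text
18.95 [ -0.57 -56.5  103.25] [-0.  1. -0.] F [  2.68 -11.34   3.82] [-2.28 -0.25 -0.17] 15.454431907581347
pad shift rows 0 0.9944095611572266 [0.97 0.99 0.96]
```

arm_command(commands=[[1, 1, 0, 0, 0, 0, 0], [1, 1, 0, 0, 0, 0, 0]])

```text
time: 19.25
tcp_pos: [485.8, 137.7, 103.3]
tool_rot: [2.466, 1.945, -0.005]
contact_force: [1.1, -11.4, 4.3]
opening: 15.6
```

```bash
python3 st.py|tail -1; python3 cap.py w9|tail -1
```

```text
19.25 [ -0.57 -54.54 103.27] [-0.  1. -0.] F [  3.7  -10.88   4.3 ] [-2.29 -0.22 -0.15] 15.603583111467094
pad shift rows 0 0.987331748008728 [0.97 0.99 0.96]
```

arm_command(commands=[[1, 1, 0, 0, 0, 0, 0], [1, 1, 0, 0, 0, 0, 0]])

```text
time: 19.55
tcp_pos: [486.3, 139.6, 103.3]
tool_rot: [2.466, 1.945, -0.005]
contact_force: [0.3, -11.4, 5.8]
opening: 15.3
```

```bash
python3 st.py|tail -1; python3 cap.py w10|tail -1
```

```text
19.55 [ -0.54 -52.54 103.28] [-0.  1. -0.] F [  2.96 -11.02   5.83] [-2.23 -0.27 -0.13] 15.318417146081952
pad shift rows 0 0.9887943863868713 [0.97 0.99 0.95]
```

arm_command(commands=[[1, 1, 0, 0, 0, 0, 0], [1, 1, 0, 0, 0, 0, 0]])

```text
time: 19.85
tcp_pos: [486.8, 141.4, 103.3]
tool_rot: [2.466, 1.944, -0.006]
contact_force: [0.7, -12.9, 6.0]
opening: 15.0
```

```bash
python3 st.py|tail -1; python3 cap.py w11|tail -1
```

```text
19.85 [ -0.54 -50.72 103.27] [-0.  1. -0.] F [  3.72 -12.4    6.01] [-2.48 -0.25 -0.13] 14.996564750075333
pad shift rows 2 0.9826663732528687 [0.97 0.98 0.95]
```

arm_command(commands=[[1, 1, 0, 0, 0, 0, 0], [1, 1, 0, 0, 0, 0, 0]])

```text
time: 20.15
tcp_pos: [487.2, 143.2, 103.3]
tool_rot: [2.466, 1.944, -0.006]
contact_force: [0.0, -13.8, 6.7]
opening: 15.3
```

```bash
python3 st.py|tail -1; python3 cap.py w12|tail -1
```

```text
20.15 [ -0.53 -48.89 103.28] [-0.  1. -0.] F [  3.27 -13.46   6.73] [-2.66 -0.18 -0.12] 15.286309810481926
pad shift rows 6 0.9786581993103027 [0.96 0.98 0.95]
```

The stop has been reached: force is up from 11 to 13.5 N and the pad has shifted 6 px (about 2.5–3 mm in). About 2.3 mm more to go.

arm_command(commands=[[1, 1, 0, 0, 0, 0, 0], [1, 1, 0, 0, 0, 0, 0], [1, 0.4, 0, 0, 0, 0, 0], [1, 0, 0, 0, 0, 0, 0]])

```text
time: 20.7
tcp_pos: [487.7, 145.3, 103.3]
tool_rot: [2.466, 1.944, -0.006]
contact_force: [-0.6, -15.1, 7.2]
opening: 15.2
```

```bash
python3 st.py|tail -1; python3 cap.py w13|tail -1
```

```text
20.7 [ -0.52 -46.67 103.27] [-0.  1. -0.] F [  2.93 -14.86   7.16] [-2.83 -0.12 -0.13] 15.212745425320392
pad shift rows 11 0.965890645980835 [0.96 0.97 0.93]
```

The force is 15 N and the pad is about half in. Unload the arm slightly, release, and rise clear.

arm_command(commands=[[1, -0.6, 0, 0, 0, 0, 0], [1, -0.6, 0, 0, 0, 0, 0], [0.8, 0, 0, 0, 0, 0, 0], [0.5, 0, 0, 0, 0, 0, 0], [0, 0, 0, 0, 0, 0, 0], [0, 0, 0, 0, 0, 0, 0], [0, 0, 0, -10, 0, 0, 0], [0, 0, 0, -30, 0, 0, 0], [0, 0, 0, -40, 0, 0, 0], [0, -30, 0, -40, 0, 0, 0], [0, -40, 0, -30, 0, 0, 0], [0, 0, 0, 0, 0, 0, 0], [0, 0, 0, 0, 0, 0, 0]])

```text
time: 22.38
tcp_pos: [471.4, 78.9, 253.3]
tool_rot: [-2.464, -1.947, 0.002]
contact_force: [0.2, 0.5, -0.6]
opening: 85.2
```

```bash
python3 cap.py w14|head -1; python3 st.py|tail -1
python3 - <<'E'
from h import *
a=cv2.resize(cv2.imread("pics/w14.png")[0:300,130:390],None,fx=2,fy=2,interpolation=2)
s=robot.read_camera("scene")[:,:,::-1]; s=cv2.resize(s[180:340,290:460],None,fx=1.64,fy=3.75/2,interpolation=2)
o=np.zeros((600,800,3),np.uint8); o[:600,:520]=a; o[:300,521:799]=s[:300,:278]; cv2.imwrite("pics/end.png",o)
E
```

```text
22.425 [471.27  79.29 252.87] [[ 0.23  0.97 -0.  ]
22.425 [  -1.09 -114.72  252.87] [-0.  1. -0.] F [ 0.08  0.1  -1.16] [ 0.03 -0.   -0.03] 85.39990512980522
```

View pics/end.png

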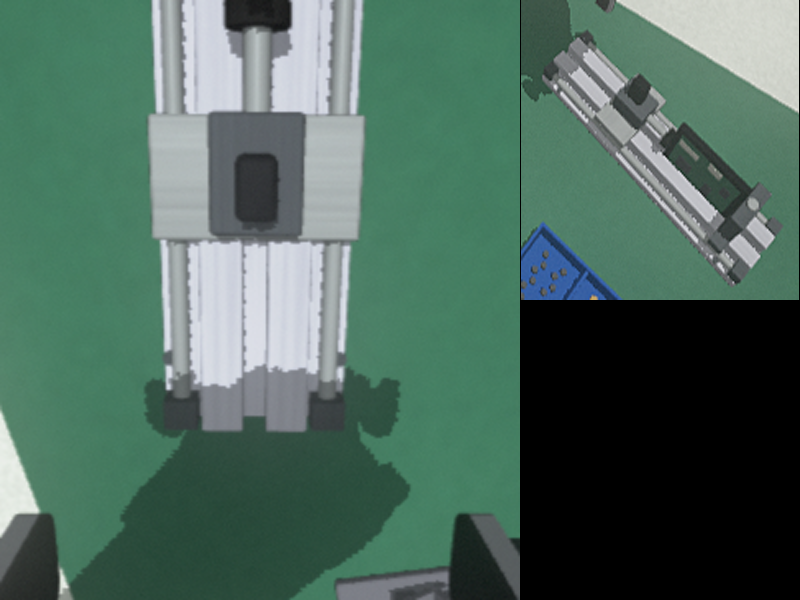

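The end view shows the module upright in the slot against the stop, the pad (258,10) on its end and the jaw staying put. One numeric check, then hand in.

Run:
```python
from hol import *
c=pickle.load(open("pics/w14.pkl","rb")); c5=pickle.load(open("pics/w5.pkl","rb")); O=np.r_[org,0]
# carriage plate rear edge (same feature before / after): w5 row 336/1.5625, w14 row 240/2
for cc,p in((c5,(400/1.5625,336/1.5625)),(c,(130+128,240/2))): print(H.inv().apply(ray(cc,p,45)-O))
print(robot.finish_job())
```

```text
yaw slot -0.2358750144314918 yaw ends -0.23194849373215065
holder origin [499.14 190.58] -0.778298770474261
[  -0.93 -177.4    45.  ]
[ -0.07 -76.19  45.  ]
the job is handed in; nothing more can be done
None
```

The module is out of the stand and standing upright in the holder's slot, clamped against the end stop by the jaw. I handed the job in at about 22.5 s.

- **Placing the module:** I gripped it near its upper edge, drew it out along the lean and lowered it into the slot. The lower edge met the floor at TCP z ≈ 99.9 mm, where 99.6 was expected, so it is fully down.
- **Clamping:** I pushed the jaw slowly by its handle, at about 1 mm per step near the end. Contact with the stop showed as the force rising from about 11 N. I went on to 15 N, which put the pad about 5 mm in, and the pad's shift in the wrist pictures agreed.
- **Last checks:** After release, the jaw sat 101 mm from where it started, equal to the 101 mm I had pushed it, so it did not spring back. The final picture shows the module upright between the pad and the stop, and the arm was clear with no contact force.
- **Not measured:** The pad's depth after release was only inferred from the jaw holding its place. I did not check each bystander in the final pictures, but no move went near them.
- **Disagreement:** My first fit put the stand's origin about 13 mm from the centre of its base. I went by the module's visible upper edge instead, and a second wrist view confirmed it to about 1 mm.

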